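# Square the seed tin up in the bench corner

## Task

Push the flat seed tin along the bench, without picking it up or squeezing it between the fingers, until its long hinged side lies flush against the long wooden fence and its end is snug against the short wooden end stop. Push gently, and leave the tape measure, the jar and the pot where they are.

Things in the scene. Friction and masses are not known exactly. Their poses are not given: they have to be found in the camera images.
- tin: Flat closed tin (lid fixed), loose, about 0.2 kg, 69 (x) by 103 (y) by 28 mm high. Origin: centre of its underside; x points to the hinged long side, which faces the fence within 0.35 rad at the start, 60 to 95 mm short of it. Lid edge is 33 mm from the origin at +x, 35 mm at -x, 52 mm at the ends; the body below z = 22 mm is 2 mm smaller. Starts before the fence's middle.
- fence: Straight wooden batten fixed to the bench, 18 mm (x) by 460 mm (y) by 30 mm high, with three screw heads on top. Origin at the centre of its underside; y runs along it, x points away from the robot side, so its front face is at x = -9 mm.
- fence_face (a point): Middle of the foot of the fence's front face (the face towards the robot); axes as the fence's: x into the fence, y along it.
- end_stop: Short wooden block fixed at right angles to one end of the fence, on its front side, 90 (x) by 24 (y) by 30 mm high, two screw heads on top. Origin: centre of its underside; axes parallel to the fence's. About 200 mm from the fence's middle, at the +y or the -y end: read its position. The tin belongs in the inner corner, on the side of the fence's middle.
- tape_measure: Pocket tape measure, 68 x 76 x 31 mm, loose, lying in front of the other end of the fence, about 200 mm from its middle. Origin under its case. Leave it alone.
- feed_jar: Round jar with a screw lid, 64 mm across, 94 mm high, loose, standing to the left of the work. Origin at the centre of its base. Leave it alone.
- pot: Square plant pot, 65 mm wide at the rim, 65 mm high, loose, standing to the right of the work. Origin at the centre of its base. Leave it alone.

How it is judged (in metres and radians):
At the end, for the whole second after the job is handed in: The tin lies flat and still on the bench in the inner corner: its hinged side within about 7 mm of the fence's front face, square to it within 0.08 rad, and its end within about 7 mm of the end stop (x of tin in the frame of fence_face above -0.041 m and angle between the x axis of tin and the x axis of fence, either way round below 0.08 rad and y of tin in the frame of end_stop between -0.0715 and 0.0715 m and y of tin in the frame of fence between -0.19 and 0.19 m and height (world z) of tin below 0.004 m and angle between tin's own z axis and vertical below 0.05 rad and linear speed of tin below 0.01 m/s); the robot touches nothing.
It fails at once if the tin is lifted or tipped off the bench (height (world z) of tin above 0.008 m or angle between tin's own z axis and vertical above 0.15 rad).
It fails at once if the tin is squeezed or shoved with more than 30 N (contact force between the fingers and tin above 30 N).
It fails at once if the tape measure is moved more than 15 mm (distance of tape_measure from where it was at the start of the episode above 0.015 m).
It fails at once if the feed jar is moved more than 15 mm (distance of feed_jar from where it was at the start of the episode above 0.015 m).
It fails at once if the pot is moved more than 15 mm (distance of pot from where it was at the start of the episode above 0.015 m).
It also fails if it takes over 48 s, if anything falls off the work surface, if the arm or the gripper's body presses on something with over 40 N, if the wrist force passes 120 N, or if a joint passes its speed limit or range.

## Robot

A 6-joint arm with a two-finger parallel gripper is mounted at the origin on the work surface; the furniture and walls round the work are solid. World frame = base frame: x ahead of the robot, y to its left, z up, the work surface at z = 0. Lengths are in mm, angles in rad, forces in N, time in s.
With the tool pointing down it reaches from about 300 to 875 mm from the base axis. Payload 4.2 kg.
Tool frame: the origin (TCP) lies between the finger pads; the fingertips stand 14 mm ahead of it and the grasp point (between the pads) lies 5 mm behind it; z points along the fingers, y is the line along which they close (so a half turn about z gives the same grasp; the last joint's range is limited). The gripper opens to 85 mm and grips with 20 to 120 N. Pads are 22 mm wide; open, the fingers measure 114 mm over their backs; the gripper's body (76 mm by 85 mm) begins 54 mm behind the grasp point. The pads swing forward as they close: fully open they stand 13 mm farther back than shut.
Start: joints at [1.244, 0.32, 1.565, -0, 1.257, -0.02], TCP at [173.657, 548.163, 245.338] pointing down, gripper open.
Joint ranges: [-3.11, 3.11], [-0.84, 2.01], [0.21, 2.61], [-1.34, 4.49], [0.05, 2.63], [-2.56, 2.56]. Speed limits (rad/s): [2.57, 2.57, 3.14, 3.14, 3.14, 3.14].

## Interface

Orientations are given as a 3x3 rotation matrix whose columns are the frame's x, y, z axes.
In Python, from station import robot, optics, finish_job gives the robot as it stands (robot), with the cameras (optics) and the job as plain functions.
- The arm moves only by the shell command python3 drive.py 'ROWS' [OPENING] [FORCE]. ROWS is 1 to 10 rows, one to a line, with the numbers parted by spaces; each row has 6 numbers: dx, dy, dz in shares of the most that a row can go, 1 being 62.5 mm, then a rotation vector rx, ry, rz in fractions of the full range, 1 being pi rad; each row shifts and turns the commanded pose from where the row before left it, along the tool's axes as they then stand; what a row does not reach is not made up. A row lasts 1/8 s, in which the tool goes at most 62.5 mm and 0.188 rad, less where a joint would pass 70% of its speed; a pose out of reach is approached as far as the arm can. OPENING is the finger opening in mm, set as the command begins (- or left out keeps the last). The fingers move at their own pace and stop on an object; FORCE is the grip in N (left out, the last holds). Time passes only in rows, so rows that do not move let the fingers close. It prints the time, the measured TCP pose, the force, the opening and the grip force at its end. Input that does not fit is refused with a message, and nothing moves.
- robot.sense(): the state, without advancing time (a new reading comes with each control period).
- optics.capture(name): name is "scene" or "top" or "wrist"; returns the picture (384x512x3 uint8, blue, green, red); there is no depth.
- optics.camera_info(name): a dict with "camera_matrix" (3x3 intrinsics, pixels), "k1" (the pictures are not rectified: a ray, as slopes to the right and down, at radius r is drawn at 1 + k1 r^2 times it, then the intrinsics apply), "extrinsics" (4x4, takes a point from world to camera coordinates). Camera axes: x right, y down, z forward; pixel columns grow to the right and rows downward; lengths in mm; the calibration is good to about 2 mm. A picture is of the moment at which its call begins: read the wrist's pose just before it. camera_info takes no time and is no camera call; for the wrist camera it gives the pose at the moment of the call.
- finish_job(): hands the job in; it is judged then, once.
The state is a dict: "time": time; "q": joint angles; "qd": joint speeds; "tau": joint torques, N m; "tcp_pos": TCP position; "tool_rot": TCP orientation; "ft_force": force on the tool from outside, world axes, zero at the start; "moment": the same for the moment, N m; "width": finger opening in mm; "grip_force": force on a finger pad.
Only numpy, scipy, OpenCV 4.12 (cv2) and the standard library are available. Lean on these libraries where they do the work, as an engineer would, in place of code of your own. Each camera call takes 0.05 s, during which the arm holds its last target. There are 200 camera calls.

## Working session

There is one attempt and no reset: what is moved stays moved. The work goes in short steps, Python scripts to look and compute and a shell command to move; the robot and the scene stay as the last step left them, time stands still between calls to the robot, and variables do not carry over. Pictures are saved under pics/ and viewed, at most 10 in all, crops included, and the job is handed in when it is done.

```bash
ls; mkdir -p pics
cat > h.py <<'E'
import numpy as np, cv2
from station import robot, optics, finish_job
def ray(info,u,v):
    K=np.array(info["camera_matrix"]);k=info["k1"]
    d=np.array([(u-K[0,2])/K[0,0],(v-K[1,2])/K[1,1]]);p=d.copy()
    for _ in range(30): p=d/(1+k*(p@p))
    return p
def px2w(info,u,v,z):
    E=np.array(info["extrinsics"]);R=E[:3,:3];t=E[:3,3]
    p=ray(info,u,v);d=R.T@np.array([p[0],p[1],1]);c=-R.T@t
    return c+d*(z-c[2])/d[2]
E
python3 - <<'E'
from h import *
im=optics.capture("top");cv2.imwrite("pics/top.png",cv2.resize(im,(800,600),interpolation=cv2.INTER_CUBIC));cv2.imwrite("top_raw.png",im)
i=optics.camera_info("top");print(i)
for u,v in [(0,0),(512,0),(0,384),(512,384)]:print(px2w(i,u,v,0))
s=robot.sense();print(s["tool_rot"],s["time"],s["ft_force"])
E
```

```text
drive.py
pics
station.py
{'camera_matrix': array([[420.53539309,   0.        , 254.291492  ],
       [  0.        , 420.53539309, 184.90373552],
       [  0.        ,   0.        ,   1.        ]]), 'k1': -0.09132236897396323, 'extrinsics': array([[-1.78623714e-03, -9.99992751e-01,  3.36273912e-03,
         1.01963263e+01],
       [-9.90840215e-01,  1.31580406e-03, -1.35033094e-01,
         5.68727570e+02],
       [ 1.35027691e-01, -3.57313828e-03, -9.90835383e-01,
         1.50169622e+03],
       [ 0.00000000e+00,  0.00000000e+00,  0.00000000e+00,
         1.00000000e+00]])}
[1367.54039981 1087.14580883    0.        ]
[ 1369.41358656 -1092.73065509     0.        ]
[-175.1772091   960.21713919    0.        ]
[-181.7100665  -957.06166399    0.        ]
[[-9.53291539e-01  3.02051175e-01 -5.74216997e-04]
 [ 3.02051717e-01  9.53290128e-01 -1.64090923e-03]
 [ 5.17568341e-05 -1.73770811e-03 -9.99998489e-01]] 0.05 [-0.2511553  -0.16410029  0.30809412]
```

View pics/top.png

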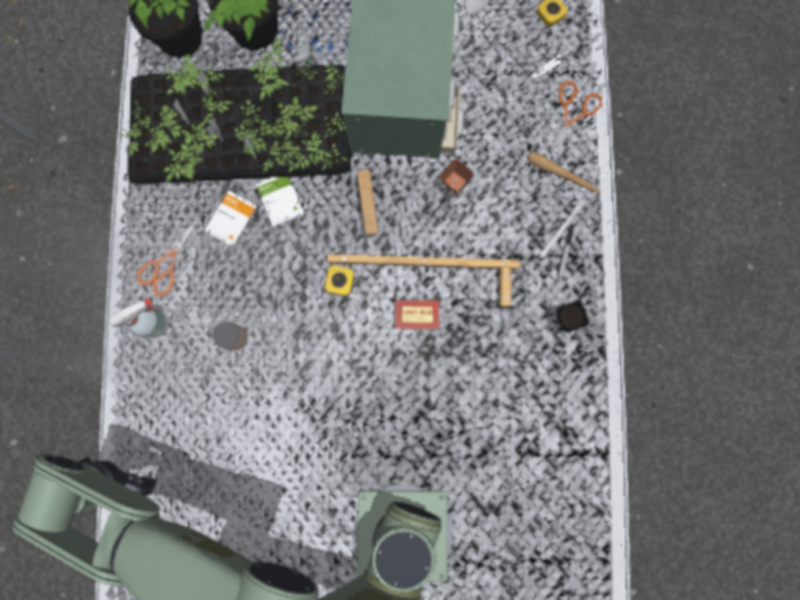

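The top view shows the fence from about (330,258) to (520,264), with the end stop at its right (-y) end near (506,287). The tin is at (417,314), the tape at (340,280), and the jar and pot are farther out at about (230,335) and (572,315). I'll enlarge that area.

Run:
```python
import cv2
im=cv2.imread("top_raw.png");c=im[155:218,203:343]
cv2.imwrite("pics/crop.png",cv2.resize(c,None,fx=5.7,fy=5.7,interpolation=cv2.INTER_CUBIC))
```

```text
(no output)
```

View pics/crop.png

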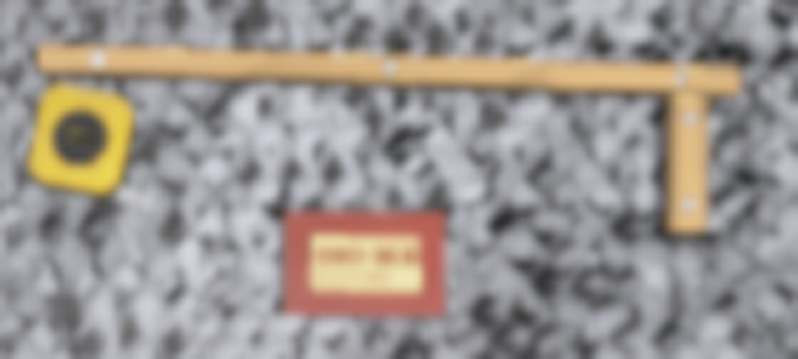

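Run:
```python
from h import *
i=optics.camera_info("top")
def W(u,v,z): return px2w(i,203+(u+.5)/5.7-.5,155+(v+.5)/5.7-.5,z)[:2].round(1)
for n,z,ps in [("fence",30,[(38,45),(38,70),(741,67),(741,92)]),("screws",31,[(97,59),(390,67),(682,77),(689,118),(689,205)]),("stop",30,[(669,225),(708,226)]),("tin",28,[(285,212),(445,213),(443,315),(287,315)]),("tape",31,[(48,86),(132,105),(113,194),(28,178)])]:
  print(n,[W(u,v,z).tolist() for u,v in ps])
E_=np.array
```

```text
fence [[654.2, 176.4], [637.6, 176.2], [639.2, -282.1], [622.7, -281.7]]
screws [[644.6, 137.7], [639.1, -52.8], [632.4, -243.1], [605.4, -247.0], [548.4, -245.6]]
stop [[535.6, -232.5], [534.8, -257.8]]
tin [[544.7, 15.6], [543.8, -87.8], [477.9, -85.8], [478.1, 14.4]]
tape [[626.9, 169.4], [614.3, 114.7], [556.1, 126.5], [566.6, 181.6]]
```

Units first: shifts go in shares of 62.5 mm and turns go in shares of pi rad. So -50 mm is -0.8, -25 mm is -0.4, -0.137 rad / 3.1416 = -0.0436.

```bash
python3 drive.py '0 0 0 0 0 -0.0436
0 0 0 0 0 -0.0436
-0.4 -0.8 0.08 0 0 0
-0.4 -0.8 0.08 0 0 0
-0.4 -0.8 0.08 0 0 0
-0.4 -0.8 0.08 0 0 0
-0.4 -0.8 0.08 0 0 0
-0.4 -0.8 0.08 0 0 0
-0.4 -0.8 0.08 0 0 0
-0.4 -0.8 0.08 0 0 0' 50
python3 - <<'E'
from h import *
s=robot.sense();R=np.array(s["tool_rot"]);print(R.round(4),(R.T@(np.array([440,-34,60])-s["tcp_pos"])).round(1))
E
```

```text
time: 1.3
tcp_pos: [360.7, 140.1, 205.0]
tool_rot: [[-0.999, 0.033, 0.0], [0.033, 0.999, 0.0], [-0.0, 0.0, -1.0]]
ft_force: [0.3, 0.7, 1.1]
width: 50.0
grip_force: 0.0
[[-9.995e-01  3.250e-02  1.000e-04]
 [ 3.250e-02  9.995e-01  1.000e-04]
 [-0.000e+00  1.000e-04 -1.000e+00]] [ -84.9 -171.4  145. ]
```

Scaled: -43 mm is -0.688, -42 mm is -0.672.

```bash
python3 drive.py '-0.32 -0.688 0.48 0 0 0
-0.352 -0.688 0.48 0 0 0
-0.352 -0.688 0.48 0 0 0
-0.336 -0.672 0.48 0 0 0
0 0 0.4 0 0 0
0 0 0 0 0 0'
python3 - <<'E'
from h import *
s=robot.sense();im=optics.capture("wrist");cv2.imwrite("pics/w1.png",im);im=optics.capture("scene");cv2.imwrite("pics/s1.png",im)
E
```

```text
time: 2.05
tcp_pos: [438.0, -32.2, 58.6]
tool_rot: [[-0.999, 0.034, -0.006], [0.034, 0.999, 0.001], [0.006, 0.001, -1.0]]
ft_force: [-0.3, 0.4, 0.6]
width: 49.9
grip_force: 0.0
```

View pics/w1.png

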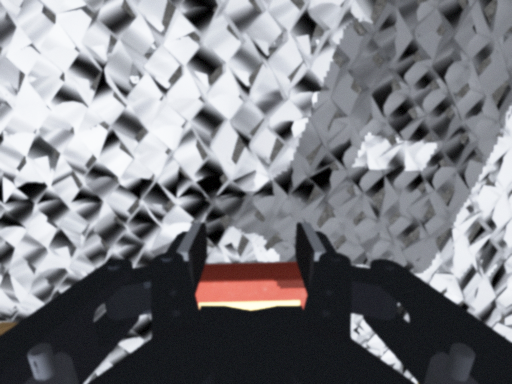

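The wrist view shows the tin's back edge (red, row about 263) just ahead of the fingers and centred between them. I'll lower the fingers and push.

Scaled: 20 mm is 0.32, 17 mm is 0.272.

```bash
python3 drive.py '0 0 0.32 0 0 0
0 0 0.272 0 0 0
0 0 0 0 0 0
-0.128 0 0 0 0 0
-0.128 0 0 0 0 0
-0.08 0 0 0 0 0
-0.08 0 0 0 0 0
-0.08 0 0 0 0 0
-0.08 0 0 0 0 0
-0.08 0 0 0 0 0' && python3 drive.py '-0.096 0 0 0 0 0
-0.096 0 0 0 0 0
-0.096 0 0 0 0 0
-0.096 0 0 0 0 0
-0.096 0 0 0 0 0
-0.096 0 0 0 0 0
-0.096 0 0 0 0 0
-0.096 0 0 0 0 0
-0.064 0 0 0 0 0
0 0 0 0 0 0'
python3 - <<'E'
from h import *
im=optics.capture("top")[150:220,200:340];cv2.imwrite("pics/t2.png",cv2.resize(im,None,fx=5.7,fy=5.7,interpolation=cv2.INTER_CUBIC))
E
```

```text
time: 3.4
tcp_pos: [480.8, -33.2, 23.1]
tool_rot: [[-0.999, 0.033, -0.0], [0.033, 0.999, 0.0], [0.0, 0.0, -1.0]]
ft_force: [-1.6, 0.1, -0.3]
width: 50.3
grip_force: 0.5
time: 4.65
tcp_pos: [533.3, -35.0, 23.4]
tool_rot: [[-0.999, 0.033, 0.001], [0.033, 0.999, 0.0], [-0.001, 0.0, -1.0]]
ft_force: [0.6, -0.8, -0.9]
width: 50.1
grip_force: 0.0
```

View pics/t2.png

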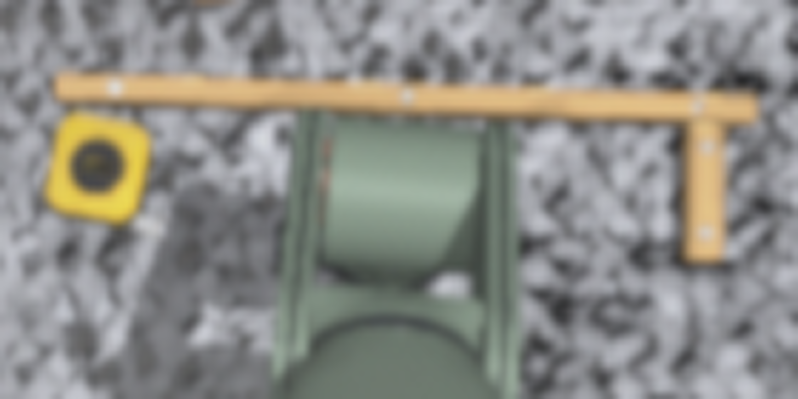

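The arm hides the tin in this view. The fence and tape (tape at about (98,165)) haven't moved. I'll creep closer and then back off.

Scaled: 50 mm is 0.8, -40 mm is -0.64, 0.18 rad / 3.1416 = 0.0573.

```bash
python3 drive.py '-0.064 0 0 0 0 0
-0.064 0 0 0 0 0
-0.048 0 0 0 0 0
-0.032 0 0 0 0 0
0 0 0 0 0 0
0.16 0 0 0 0 0
0.48 0 -0.32 0 0 0
0.48 0 -0.64 0 0 0
0.16 0.64 -0.32 0 0 0.0382
0 0.8 0 0 0 0.0573' && python3 drive.py '0 0.8 0 0 0 0.0573
0 0.48 0 0 0 0.0573
0 0 0 0 0 0.0573
0 0 0 0 0 0.0573
0 0 0 0 0 0.0573
0 0 0 0 0 0.0573
0 0 0 0 0 0.0573
0 0 0 0 0 0'
python3 - <<'E'
from h import *
im=optics.capture("top")[150:220,200:340];cv2.imwrite("pics/t3.png",cv2.resize(im,None,fx=5.7,fy=5.7,interpolation=cv2.INTER_CUBIC))
print(robot.sense()["q"])
E
```

```text
time: 5.95
tcp_pos: [474.4, 55.4, 105.2]
tool_rot: [[-0.944, 0.329, 0.004], [0.329, 0.944, 0.0], [-0.004, 0.002, -1.0]]
ft_force: [0.6, 0.2, 0.0]
width: 50.0
grip_force: 0.0
time: 6.95
tcp_pos: [504.9, 128.6, 103.3]
tool_rot: [[0.014, 1.0, 0.0], [1.0, -0.014, 0.0], [0.0, 0.0, -1.0]]
ft_force: [0.0, 0.1, -0.4]
width: 49.6
grip_force: 0.0
[2.27252477e-01 3.71111513e-01 1.88752697e+00 8.59940880e-05
 8.82620754e-01 2.40461188e-01]
```

View pics/t3.png

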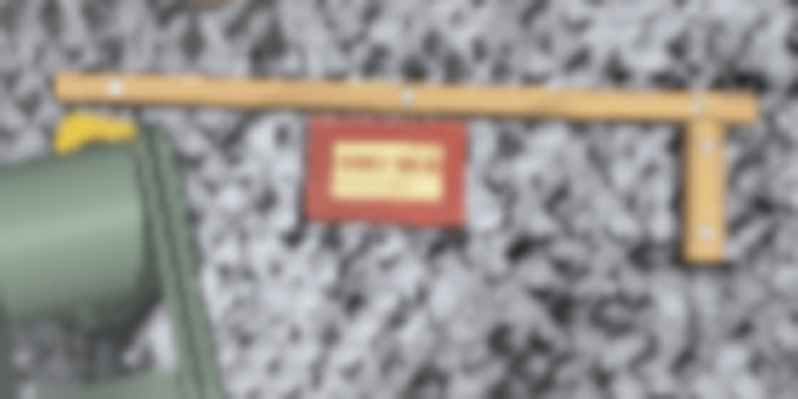

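The tin now lies parallel to the fence, with its top corners near (308,118), (467,124), (465,227) and (306,221). There is a small gap to the fence.

Run:
```python
from h import *
i=optics.camera_info("top")
def W(u,v,z): return px2w(i,200+(u+.5)/5.7-.5,150+(v+.5)/5.7-.5,z)[:2]
P=np.array([W(*p,28) for p in [(308,118),(467,124),(465,227),(306,221)]]);c=P.mean(0)
print(P.round(1).tolist(),c, "front face x at c",629.5+.0325*(c[1]+52.8))
fy=np.array([.0325,.9995]);fx=np.array([.9995,-.0325])
# inner stop face pixel
for p in [(686,130),(686,250)]:print("stop",W(*p,30).round(1))
s=robot.sense();d=c+fy*80-np.array(s["tcp_pos"])[:2]
print("to start: tool x",d@fy,"tool y",d@fx)
```

```text
[[624.8, 11.7], [620.8, -91.7], [553.3, -89.7], [557.3, 13.1]] [589.06209978 -39.19125511] front face x at c 629.9422842088927
stop [ 616.4 -234.3]
stop [ 537.8 -232.5]
to start: tool x -84.95190041507948 tool y 89.5596250599712
```

Scaled: 40 mm is 0.64, 30 mm is 0.48, 0.018 rad / 3.1416 = 0.0057.

```bash
python3 drive.py '0 0 0 0 0 0.0057
-0.448 0.48 0 0 0 0
-0.448 0.48 0 0 0 0
-0.448 0.464 0 0 0 0
0 0 0.64 0 0 0
0 0 0.64 0 0 0
0 0 0 0 0 0' 28
python3 - <<'E'
from h import *
im=optics.capture("wrist");cv2.imwrite("pics/w4.png",im)
s=robot.sense();c=np.array([589.06,-39.19]);fy=np.array([.0325,.9995]);fx=np.array([.9995,-.0325])
d=np.array(s["tcp_pos"])[:2]-c;print(d@fy,d@fx)
E
```

```text
time: 7.88
tcp_pos: [588.8, 41.4, 20.6]
tool_rot: [[0.034, 0.999, -0.007], [0.999, -0.034, -0.0], [-0.001, -0.007, -1.0]]
ft_force: [0.2, 0.2, -0.4]
width: 28.3
grip_force: 0.0
80.80974618304423 -1.0865413314235366
```

View pics/w4.png

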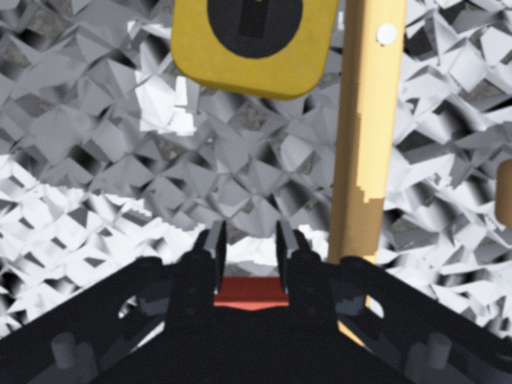

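The wrist view shows the fingers behind the tin's end (red, around (250,290)), with the fence at column 340 clear to the right and the tape behind. I'll push along the fence.

Scaled: -8 mm is -0.128, -7 mm is -0.112.

```bash
python3 drive.py '-0.08 0 0 0 0 0
-0.08 0 0 0 0 0
-0.064 0 0 0 0 0
-0.064 0 0 0 0 0
-0.08 0 0 0 0 0
-0.096 0 0 0 0 0
-0.112 0 0 0 0 0
-0.128 0 0 0 0 0
-0.128 0 0 0 0 0
-0.128 0 0 0 0 0' && python3 drive.py '-0.128 0 0 0 0 0
-0.128 0 0 0 0 0
-0.128 0 0 0 0 0
-0.128 0 0 0 0 0
-0.128 0 0 0 0 0
-0.128 0 0 0 0 0
-0.128 0 0 0 0 0
-0.112 0 0 0 0 0
-0.096 0 0 0 0 0
-0.08 0 0 0 0 0' && python3 drive.py '-0.064 0 0 0 0 0
-0.048 0 0 0 0 0
-0.048 0 0 0 0 0
0 0 0 0 0 0'
python3 - <<'E'
from h import *
im=optics.capture("top")[150:220,220:360];cv2.imwrite("pics/t5.png",cv2.resize(im,None,fx=5.7,fy=5.7,interpolation=cv2.INTER_CUBIC))
E
```

```text
time: 9.18
tcp_pos: [589.1, -18.9, 23.2]
tool_rot: [[0.035, 0.999, -0.0], [0.999, -0.035, 0.0], [0.0, -0.0, -1.0]]
ft_force: [0.2, 3.4, 2.4]
width: 28.2
grip_force: 1.5
time: 10.42
tcp_pos: [586.6, -92.6, 23.3]
tool_rot: [[0.034, 0.999, -0.0], [0.999, -0.034, 0.0], [0.0, -0.0, -1.0]]
ft_force: [0.3, 3.3, 1.9]
width: 27.7
grip_force: 1.4
time: 10.92
tcp_pos: [586.2, -102.7, 23.1]
tool_rot: [[0.034, 0.999, -0.0], [0.999, -0.034, -0.0], [-0.0, -0.0, -1.0]]
ft_force: [0.1, 1.2, 0.4]
width: 27.9
grip_force: 0.2
```

View pics/t5.png

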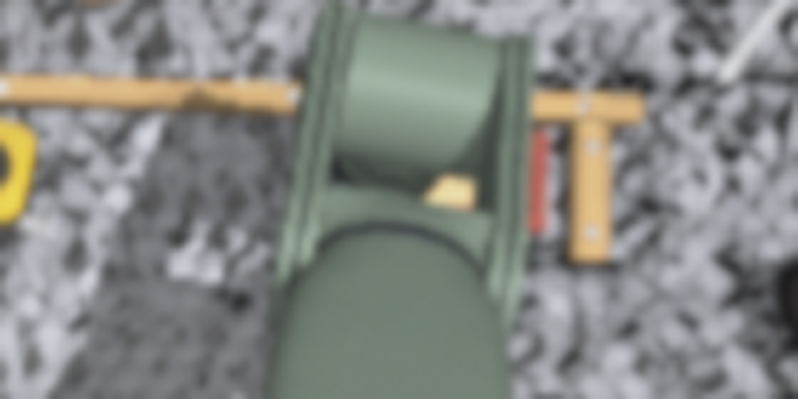

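The tin's end (red, column 548) is about 23 px, or 15 mm, short of the stop face at column 571. I'll creep the rest.

Scaled: -3 mm is -0.048, -2 mm is -0.032.

```bash
python3 drive.py '-0.048 0 0 0 0 0
-0.048 0 0 0 0 0
-0.048 0 0 0 0 0
-0.032 0 0 0 0 0
-0.016 0 0 0 0 0
0 0 0 0 0 0'; python3 drive.py '-0.016 0 0 0 0 0
0 0 0 0 0 0'
```

```text
time: 11.72
tcp_pos: [585.9, -114.5, 23.3]
tool_rot: [[0.034, 0.999, 0.0], [0.999, -0.034, -0.0], [-0.0, 0.0, -1.0]]
ft_force: [-0.2, -0.1, 0.1]
width: 28.1
grip_force: 0.0
time: 11.98
tcp_pos: [585.9, -115.2, 23.3]
tool_rot: [[0.034, 0.999, 0.0], [0.999, -0.034, 0.0], [0.0, 0.0, -1.0]]
ft_force: [0.0, 1.5, -0.1]
width: 28.0
grip_force: 0.3
```

Scaled: -1 mm is -0.016.

```bash
python3 drive.py '-0.016 0 0 0 0 0
0 0 0 0 0 0'; python3 drive.py '-0.016 0 0 0 0 0
0 0 0 0 0 0'
```

```text
time: 12.22
tcp_pos: [585.9, -116.2, 23.4]
tool_rot: [[0.034, 0.999, 0.0], [0.999, -0.034, 0.0], [0.0, 0.0, -1.0]]
ft_force: [-0.6, 0.7, 0.4]
width: 27.7
grip_force: 0.6
time: 12.48
tcp_pos: [585.8, -117.3, 23.3]
tool_rot: [[0.034, 0.999, 0.0], [0.999, -0.034, 0.0], [0.0, 0.0, -1.0]]
ft_force: [-0.2, 1.1, 1.8]
width: 28.1
grip_force: 0.6
```

Scaled: -1 mm is -0.016.

```bash
python3 drive.py '-0.016 0 0 0 0 0
0 0 0 0 0 0'|grep -E 'tcp|ft'; python3 drive.py '-0.0112 0 0 0 0 0
0 0 0 0 0 0'|grep -E 'tcp|ft'
```

```text
tcp_pos: [585.8, -118.3, 23.3]
ft_force: [0.2, 1.4, 1.2]
tcp_pos: [585.8, -119.0, 23.3]
ft_force: [-0.3, 2.5, 1.8]
```

Scaled: -0.7 mm is -0.0112.

```bash
python3 drive.py '-0.0112 0 0 0 0 0
0 0 0 0 0 0'|grep -E 'tcp|ft'
```

```text
tcp_pos: [585.7, -119.6, 23.3]
ft_force: [0.5, 2.1, 0.4]
```

Scaled: -50 mm is -0.8, -40 mm is -0.64, -0.18 rad / 3.1416 = -0.0573.

```bash
python3 drive.py '0.24 0 0 0 0 0
0.32 0 -0.16 0 0 0
0.16 0 -0.64 0 0 0
0.16 -0.48 -0.48 0 0 -0.0573
0.32 -0.8 0 0 0 -0.0573
0 0 0 0 0 -0.0573
0 0 0 0 0 -0.0573
0 0 0 0 0 -0.0573
0 0 0 0 0 -0.0573
0 0 0 0 0 -0.0573'; python3 drive.py '0 0 0 0 0 -0.0573
0 0 0 0 0 -0.0414
0 0 0 0 0 0'
python3 - <<'E'
from h import *
im=optics.capture("top")[150:220,220:360];cv2.imwrite("pics/t6.png",cv2.resize(im,None,fx=5.7,fy=5.7,interpolation=cv2.INTER_CUBIC))
E
```

```text
time: 14.48
tcp_pos: [505.3, -50.0, 104.0]
tool_rot: [[-0.943, 0.332, 0.001], [0.332, 0.943, -0.0], [-0.001, 0.0, -1.0]]
ft_force: [0.5, -0.1, -0.5]
width: 28.3
grip_force: 0.0
time: 14.85
tcp_pos: [505.3, -50.2, 103.8]
tool_rot: [[-0.999, 0.036, 0.001], [0.036, 0.999, -0.0], [-0.001, -0.0, -1.0]]
ft_force: [0.1, -0.2, -0.7]
width: 28.2
grip_force: 0.0
```

View pics/t6.png

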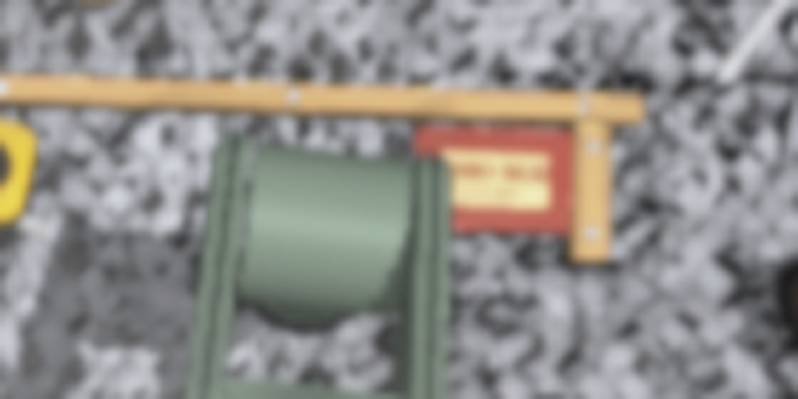

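The tin's end sits at the stop (column 571), but a gap of about 10 px (7 mm) remains to the fence. I'll do a final push toward the fence.

Scaled: -42 mm is -0.672, 35 mm is 0.56.

```bash
python3 drive.py '-0.032 -0.672 0 0 0 0
-0.032 -0.672 0 0 0 0
-0.032 -0.672 0 0 0 0
0 0 0.56 0 0 0
0 0 0.56 0 0 0
0 0 0.176 0 0 0
0 0 0 0 0 0' 40 && python3 drive.py '-0.096 0 0 0 0 0
-0.096 0 0 0 0 0
-0.08 0 0 0 0 0
-0.064 0 0 0 0 0
-0.048 0 0 0 0 0
-0.032 0 0 0 0 0
-0.032 0 0 0 0 0
0 0 0 0 0 0'
```

```text
time: 15.78
tcp_pos: [506.9, -176.9, 22.2]
tool_rot: [[-0.999, 0.035, -0.001], [0.035, 0.999, 0.0], [0.001, 0.0, -1.0]]
ft_force: [0.4, -0.6, 0.3]
width: 40.0
grip_force: 0.0
time: 16.77
tcp_pos: [534.9, -178.2, 22.3]
tool_rot: [[-0.999, 0.035, 0.0], [0.035, 0.999, 0.0], [-0.0, 0.0, -1.0]]
ft_force: [0.1, -0.0, 0.8]
width: 40.0
grip_force: 0.0
```

Scaled: -2 mm is -0.032, -1 mm is -0.016.

```bash
python3 drive.py '-0.032 0 0 0 0 0
-0.032 0 0 0 0 0
-0.016 0 0 0 0 0
-0.016 0 0 0 0 0
-0.016 0 0 0 0 0
0 0 0 0 0 0'|grep -E 'tcp|ft'; python3 drive.py '-0.016 0 0 0 0 0
0 0 0 0 0 0'|grep -E 'tcp|ft';python3 drive.py '-0.016 0 0 0 0 0
0 0 0 0 0 0'|grep -E 'tcp|ft'
```

```text
tcp_pos: [541.2, -178.3, 22.2]
ft_force: [-3.0, 0.7, 1.2]
tcp_pos: [542.9, -178.4, 22.2]
ft_force: [-1.9, 0.9, 1.4]
tcp_pos: [543.9, -178.5, 22.2]
ft_force: [-2.2, 0.8, 0.5]
```

```bash
for i in 1; do python3 drive.py '-0.016 0 0 0 0 0
0 0 0 0 0 0'|grep -E 'tcp|ft'; done; python3 drive.py '-0.0112 0 0 0 0 0
0 0 0 0 0 0'|grep -E 'tcp|ft'
```

```text
tcp_pos: [544.9, -178.5, 22.2]
ft_force: [-1.6, -1.0, 0.1]
tcp_pos: [545.5, -178.6, 22.2]
ft_force: [-1.7, 0.2, 0.4]
```

Scaled: -0.7 mm is -0.0112.

```bash
python3 drive.py '-0.0112 0 0 0 0 0
0 0 0 0 0 0'|grep -E 'tcp|ft'
```

```text
tcp_pos: [546.3, -178.6, 22.2]
ft_force: [-2.0, 0.6, -0.2]
```

Next I'll retreat straight back, move clear, and check.

Scaled: 50 mm is 0.8, -40 mm is -0.64.

```bash
python3 drive.py '0.24 0 0 0 0 0
0.48 0 0 0 0 0
0.48 0 -0.48 0 0 0
0.32 0.32 -0.64 0 0 0
0 0.8 0 0 0 0
0 0.8 0 0 0 0
0 0.8 0 0 0 0
0 0.48 0 0 0 0
0 0 0 0 0 0'|grep -E 'time|tcp|ft'
python3 - <<'E'
from h import *
im=optics.capture("top");cv2.imwrite("top_end.png",im);im=im[155:205,280:345];cv2.imwrite("pics/t7.png",cv2.resize(im,None,fx=12,fy=12,interpolation=cv2.INTER_CUBIC))
E
```

```text
time: 19.9
tcp_pos: [457.9, 25.8, 92.5]
ft_force: [0.3, -1.1, -0.2]
```

View pics/t7.png

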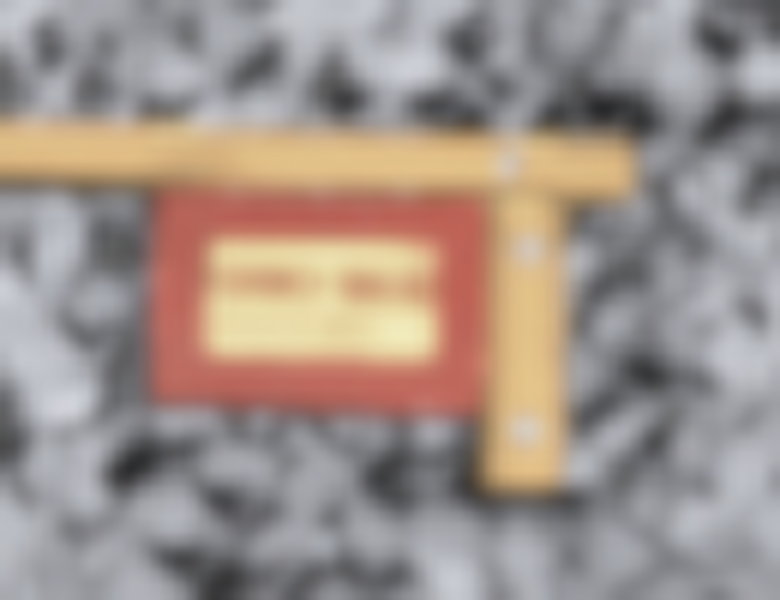

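The tin is square in the corner. Its hinged side (row about 194) lies along the fence front (row about 190), and its end (column 487) meets the stop (column 490), so both gaps are under 3 mm.

```bash
python3 -c "
from station import robot, optics, finish_job
print(finish_job())"
```

```text
the job is handed in; nothing more can be done
None
```

I pushed the tin into the inner corner and handed the job in at about 20 s. The last picture shows it square, under about 3 mm from both the fence and the end stop, and the highest force read at the wrist was about 4 N; the hand-in gave no verdict, and I didn't check the tape, jar and pot in that last picture.

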